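# Hold the ribbed key home in the board press lock

## Robot

A 6-joint arm with a two-finger parallel gripper is mounted at the origin on the work surface. World frame = base frame: x ahead of the robot, y to its left, z up, the work surface at z = 0. Lengths are in m, angles in rad, forces in N, time in s.
With the tool pointing down it reaches from about 0.35 to 0.975 m from the base axis. Payload 7.1 kg.
Tool frame: the origin (TCP) lies between the finger pads; the fingertips stand 22 mm ahead of it and the grasp point (between the pads) lies 3 mm ahead of it; x points along the fingers, z is the direction in which the jaws open and shut, and the axes are right-handed (so a half turn about x gives the same grasp; the last joint's range is limited). The gripper opens to 88 mm and grips with 3 to 60 N. Pads are 20 mm wide; open, the fingers measure 115 mm over their backs; the gripper's body (75 mm by 178 mm) begins 61 mm behind the grasp point.
Start: joints at [1.18, 0.423, 1.63, -0, 1.089, -0.019], TCP at [0.227, 0.582, 0.245] pointing down, gripper open.
Joint ranges: [-3, 3], [-0.9, 2.11], [0.09, 2.58], [-1.31, 4.45], [0.11, 2.69], [-2.54, 2.54]. Speed limits (rad/s): [2.39, 2.39, 3.01, 3.14, 3.14, 3.14].

## Interface

Orientations are given as a 3x3 rotation matrix whose columns are the frame's x, y, z axes.
In Python, from plant import bot, cams gives the robot as it stands.
- The arm moves only by the tool carry_out, never from a script. Its argument "deltas" is a list of rows, each a list of 3 entries, a list of its own where there are three numbers: the shift along the world's x, y, z in mm, then the turn about the world's z in rad, then the closure, from 0 (fully open) to 1 (shut). In form: [[[x, y, z], turn, jaw], ...]. A call has 1 to 8 rows; each row is the pose to reach, as a shift and turn from the pose commanded when the call began; what a row does not reach only later rows make up. A row lasts 1/10 s, in which the tool goes at most 50 mm and 8.59 degrees, less where a joint would pass 70% of its speed; a pose out of reach is approached as far as the arm can. A call with a gripper value outside its range is refused whole. The fingers move at their own pace and stop on an object; the grip force is fixed at half the most. Time passes only in rows, so rows that repeat a pose let the fingers close. It gives the time, the measured TCP pose, the force and the opening at its end, in the units of the state.
- bot.get_obs(): the state, without advancing time (a new reading comes with each control period).
- cams.grab_frame(name): name is "scene" or "top" or "wrist"; returns the picture (400x640x3 uint8, red, green, blue); there is no depth.
- cams.camera_model(name): a dict with "fovy" (degrees; the focal length in pixels is half the picture's height over the tangent of half this angle, whatever the lens; pixels are square), "cx", "cy" (the principal point, pixels), "T" (4x4, takes a point from camera to world coordinates). Camera axes: x right, y down, z forward; pixel columns grow to the right and rows downward; lengths in m; the calibration is good to about 2 mm. A picture is of the moment at which its call begins: read the wrist's pose just before it. camera_model takes no time and is no camera call; for the wrist camera it gives the pose at the moment of the call.
- bot.hand_in(): hands the job in, once; it reports no verdict.
The state is a dict: "clock": time; "joint_pos": joint angles; "qvel": joint speeds; "joint_torque": joint torques, N m; "position": TCP position; "orientation": TCP orientation; "contact_force": force on the tool from outside, world axes, zero at the start; "torque": the same for the moment, N m; "grip_width": finger opening in m.
Only numpy, scipy, OpenCV 4.12 (cv2) and the standard library are available. Lean on these libraries where they do the work, as an engineer would, in place of code of your own. Each camera call takes 0.05 s, during which the arm holds its last target.

## Task

Open the lock of the board press and keep it open: take the T-handled key out of its wooden stand, stand its ribbed stem upright in the cross-shaped socket on top of the press, turning it until the ribs drop into the slots, and push it fully home against the spring so that its collar sits on the socket block. The spring throws the key out again, so finish while still gripping the handle and pressing the key down; do not knock the stone, the stamp or the jar about.

Things in the scene. Friction and masses are not known exactly. Their poses are not given: they have to be found in the camera images.
- key: Steel key with black T handle, 0.3 kg, standing stem down in the stand at the start. Origin at the stem's bottom tip, z up, x along the handle bar. Upwards from the tip: 0-8 mm round pilot 13 mm across; 8-30 mm four ribs (cross along x and y); 30-36 mm round collar 44 mm across, resting on the stand; 36-58 mm neck 18 mm across; 58-92 mm bar 70 x 16 mm (x, y). Quarter turns fit alike.
- key_grip (a point): Centre of the key's handle bar (70 x 16 x 34 mm), 75 mm above the stem's tip, axes as the key's. Grip its 16 mm thickness (along y) from above. The ribs below are 29 mm from end to end and 7 mm thick, on a 16 mm core; their lowest 3 mm is 28 and 5 mm.
- stand: Fixed wooden block 85 x 110 x 45 mm (x, y, z) with one round hole 33 mm across and 37 mm deep in the middle of its top, where the key stands with up to 2 mm of play. Origin at the centre of its underside.
- press: Fixed bench press for boards: dark base 200 x 220 mm (x, y), boards under a platen, two columns 92 mm either side in y, and a grey crossbeam along y with its top 120 mm above the table; nuts on its ends reach 128 mm. Origin at the centre of its underside, on the table; the socket block stands over it.
- head: Fixed steel socket block 46 x 46 x 44 mm on the middle of the crossbeam, set at any angle to the beam (it does not turn). Origin at the centre of its underside, 120 mm above the table; its x and y axes run along the arms of the cross-shaped socket and along its square sides.
- socket_mouth (a point): Centre of the socket's mouth in the block's top face, 164 mm above the table, axes as the block's. Bore 18 mm across with slots along +-x and +-y, 9 mm wide, 31 mm end to end (top 3 mm: 11 and 33 mm). With ribs out of line the key stops with its tip 8 mm below the mouth; home is 30 mm below it, collar on the face.
- plunger (a joint): Spring plunger in the socket, m pressed down, 0 to 0.019. At 0 its top lies 14 mm below the mouth; the key's tip pushes it, 0.016 when the key is home. It pushes back with 4 N at first, 12 N with the key home, so the key does not stay down by itself.
- stone: Loose grey stone paperweight, 68 mm across, 42 mm tall, origin under its centre. Leave alone.
- stamp: Loose wooden hand stamp, 60 x 34 mm, 60 mm tall, origin under its centre. Leave alone.
- pot: Loose amber jar of paste with a black lid, 54 mm across, 62 mm tall, origin under its centre. Leave alone.
Not all that is in view belongs to the job. Leave any pink look-alike of the key alone. Of the things that look like the stand, take the one that is farthest to the robot's right at the start.

How it is judged:
By the outcome, as a careful person would: the job done as asked, in the order asked, and still so for the second after the job is handed in, while the arm keeps its last pose, push and grip.
It also fails if it takes over 38 s, if anything falls off the work surface, if the arm or the gripper's body presses on something with over 40 N, if the wrist force passes 120 N, or if a joint passes its speed limit or range.

## Working session

There is one attempt and no reset: what is moved stays moved. The work goes in short steps, Python scripts to look and compute and a tool call to move; the robot and the scene stay as the last step left them, time stands still between calls to the robot, and variables do not carry over. Pictures are saved under pics/ and viewed, and the job is handed in when it is done.

Besides the shell and the picture viewer there is one more tool, called in YAML: its name, and indented under it one key for each argument. carry_out: Moves the arm, as the interface text tells. Its arguments: {"type":"object","properties":{"deltas":{"type":"array"}},"required":["deltas"]}

```bash
mkdir -p pics; ls
python3 - <<'E'
from plant import bot, cams
import cv2, numpy as np
np.set_printoptions(precision=4,suppress=True)
o=bot.get_obs();print(o)
for n in("scene","top"):
    m=cams.camera_model(n);print(n,m)
    cv2.imwrite(f"pics/{n}0.png",cams.grab_frame(n)[:,:,::-1])
E
```

```text
pics
{'clock': 0.0, 'joint_pos': array([ 1.18  ,  0.4238,  1.6307, -0.    ,  1.0886, -0.019 ]), 'qvel': array([ 0.001 ,  0.0002, -0.0009,  0.0002, -0.0006,  0.0009]), 'joint_torque': array([  0.0011, -54.4622, -27.3665,   0.0644,   0.0229,  -0.0001]), 'position': array([0.2269, 0.5818, 0.2439]), 'orientation': array([[-0.0005, -0.9317,  0.3633],
       [-0.0014,  0.3633,  0.9317],
       [-1.    , -0.    , -0.0015]]), 'contact_force': array([-0.1841, -0.1536,  0.6193]), 'torque': array([ 0.0021, -0.0182,  0.0482]), 'grip_width': 0.08802851548807142}
scene {'fovy': 54.35321098630395, 'cx': 313.2128809521821, 'cy': 200.48723755030295, 'T': array([[-0.1146,  0.6315, -0.7669,  1.0822],
       [ 0.9934,  0.0664, -0.0937,  0.0605],
       [-0.0083, -0.7726, -0.6349,  0.5843],
       [ 0.    ,  0.    ,  0.    ,  1.    ]])}
top {'fovy': 43.649495126506935, 'cx': 317.08605904306984, 'cy': 196.41038848635958, 'T': array([[-0.0217, -0.9885,  0.1496,  0.3723],
       [-0.9998,  0.022 ,  0.0005, -0.012 ],
       [-0.0038, -0.1495, -0.9888,  1.0805],
       [ 0.    ,  0.    ,  0.    ,  1.    ]])}
```

View pics/scene0.png

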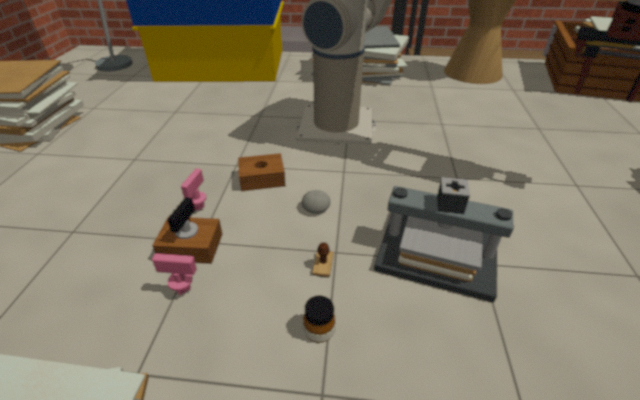

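View pics/top0.png

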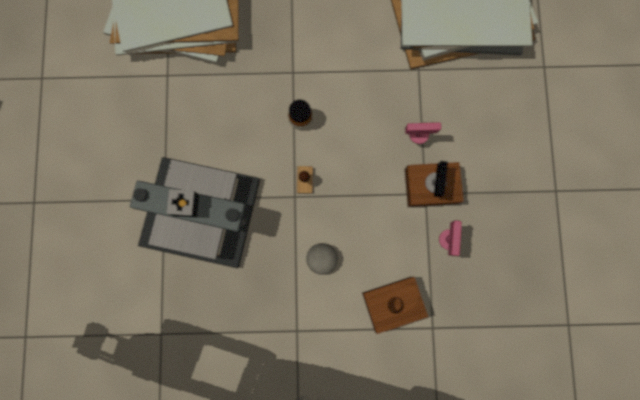

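```bash
cat > h.py <<'E'
import cv2, numpy as np
np.set_printoptions(precision=4,suppress=True)
def ray(m,u,v,H=400):
    f=H/2/np.tan(np.radians(m["fovy"])/2)
    T=np.array(m["T"]); d=np.array([(u-m["cx"])/f,(v-m["cy"])/f,1.])
    return T[:3,3],T[:3,:3]@d
def onz(m,u,v,z):
    o,d=ray(m,u,v); return o+d*(z-o[2])/d[2]
def proj(m,p,H=400):
    f=H/2/np.tan(np.radians(m["fovy"])/2);T=np.array(m["T"])
    c=T[:3,:3].T@(np.asarray(p)-T[:3,3]); return np.array([m["cx"]+f*c[0]/c[2],m["cy"]+f*c[1]/c[2]])
def tri(a,b):
    (o1,d1),(o2,d2)=a,b
    A=np.stack([d1,-d2],1); s=np.linalg.lstsq(A,o2-o1,rcond=None)[0]
    p,q=o1+s[0]*d1,o2+s[1]*d2; return (p+q)/2,np.linalg.norm(p-q)
E
python3 - <<'E'
import cv2,numpy as np
t=cv2.imread("pics/top0.png");s=cv2.imread("pics/scene0.png")
c=lambda im,x,y,w,h:cv2.resize(im[y:y+h,x:x+w],(400,300),interpolation=cv2.INTER_CUBIC)
a=np.vstack([np.hstack([c(t,394,150,80,60),c(t,130,160,120,90)]),np.hstack([c(s,140,190,100,75),c(s,420,160,80,60)])])
cv2.imwrite("pics/crop0.png",a)
E
```

```text
(no output)
```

View pics/crop0.png

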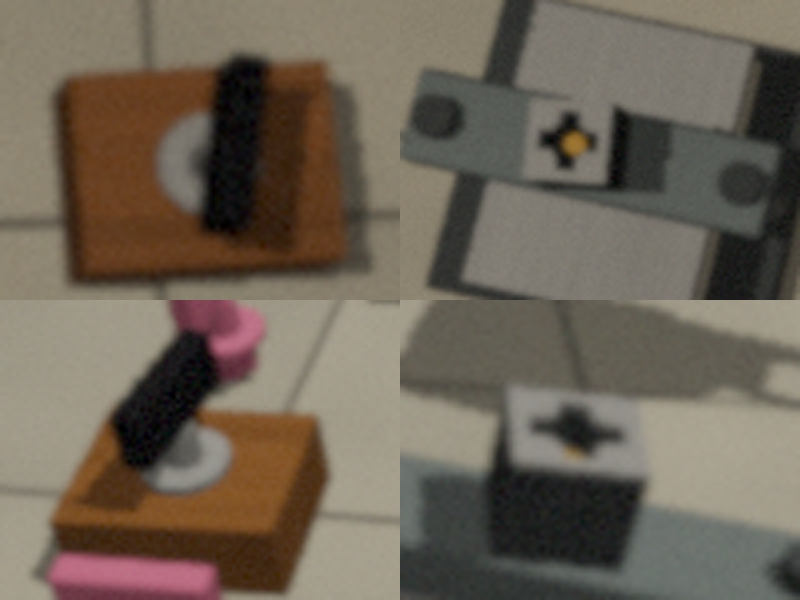

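The crops show the black key with its grey collar in the wooden stand at top pixel (434,185). What could be mistaken for it: the pink keys at top (422,132) and (455,240), and the empty stand at (396,305). The stand at (434,185) is the rightmost and holds the black key, so that's my choice. The socket cross is at top (182,202).

Run:
```python
from h import *
from plant import cams
M={n:cams.camera_model(n) for n in("top","scene")}
t=cv2.imread("pics/top0.png");s=cv2.imread("pics/scene0.png")
def rect(im,x,y,w,h,f):
    c=im[y:y+h,x:x+w].astype(int);k=f(c).astype(np.uint8)
    n,l,st,ce=cv2.connectedComponentsWithStats(k);i=1+st[1:,4].argmax()
    cs=cv2.findContours((l==i).astype(np.uint8),0,cv2.CHAIN_APPROX_NONE)[0]
    r=cv2.minAreaRect(max(cs,key=cv2.contourArea));return cv2.boxPoints(r)+[x,y],ce[i]+[x,y],st[i,4],r
dark=lambda c:c.max(2)<48
b,ce,a,r=rect(t,425,155,35,50,dark);print("bar",b,ce,a,r)
for p in list(b)+[ce]: print(onz(M["top"],*p,0.107))
sb,sce,sa,sr=rect(s,160,190,45,50,dark);print("bar scene",sb,sce,sa)
print("tri bar blob",tri(ray(M["top"],*ce),ray(M["scene"],*sce)))
# stand outline
hb=lambda c:(c[:,:,2]-c[:,:,0]>25)|(c.max(2)<48)
b,ce,a,r=rect(t,395,150,80,70,hb);print("stand",b,r)
for p in list(b): print(onz(M["top"],*p,0.045))
# head top
w=lambda c:(c.min(2)>105)
for n,im,bx in(("top",t,(160,180,45,45)),("scene",s,(430,165,50,50))):
    b,ce,a,r=rect(im,*bx,w);print(n,b,r)
    P=[onz(M[n],*p,0.164) for p in b];print(np.array(P),np.mean(P,0))
# collar
col=lambda c:(c.min(2)>80)&(c.max(2)-c.min(2)<25)
b,ce,a,r=rect(t,415,165,35,40,col);print("collar",b)
```

```text
bar [[433.6276 196.469 ]
 [436.5586 161.2966]
 [447.731  162.2276]
 [444.8    197.4   ]] [440.7548 179.752 ] 367 ((15.67931079864502, 24.348278045654297), (11.211139678955078, 35.29433059692383), 4.763641834259033)
[ 0.5143 -0.241   0.107 ]
[ 0.5849 -0.2509  0.107 ]
[ 0.5825 -0.273   0.107 ]
[ 0.512  -0.2629  0.107 ]
[ 0.5474 -0.257   0.107 ]
bar scene [[163.8293 224.4634]
 [186.4634 196.1707]
 [198.2927 205.6341]
 [175.6585 233.9268]] [180.8517 215.0466] 472
tri bar blob (array([ 0.5513, -0.2625,  0.0862]), np.float64(0.00044332558772683275))
stand [[395. 150.]
 [474. 150.]
 [474. 219.]
 [395. 219.]] ((39.5, 34.5), (69.0, 79.0), 90.0)
[ 0.625  -0.1792  0.045 ]
[ 0.6212 -0.3469  0.045 ]
[ 0.4741 -0.3368  0.045 ]
[ 0.4778 -0.1726  0.045 ]
top [[166. 180.]
 [204. 180.]
 [204. 213.]
 [166. 213.]] ((25.0, 16.5), (33.0, 38.0), 90.0)
[[0.5482 0.2699 0.164 ]
 [0.5466 0.1988 0.164 ]
 [0.4846 0.1981 0.164 ]
 [0.4861 0.2684 0.164 ]] [0.5164 0.2338 0.164 ]
scene [[441. 177.]
 [479. 177.]
 [479. 214.]
 [441. 214.]] ((30.0, 30.5), (37.0, 38.0), 90.0)
[[0.483  0.2227 0.164 ]
 [0.4758 0.2913 0.164 ]
 [0.5806 0.2698 0.164 ]
 [0.5871 0.2088 0.164 ]] [0.5316 0.2482 0.164 ]
collar [[424.5153 190.1354]
 [426.9258 172.0568]
 [435.2445 173.1659]
 [432.8341 191.2445]]
```

Run:
```python
from h import *
from plant import cams,bot
o=bot.get_obs();m=cams.camera_model("wrist");T=m["T"];R=o["orientation"]
print(m["fovy"],m["cx"],m["cy"]);print("cam in tool",R.T@(T[:3,3]-o["position"]));print(R.T@T[:3,:3]);print(T)
```

```text
63.90740256005579 323.4089187814095 198.35400552423982
cam in tool [-0.1384  0.0711 -0.0005]
[[ 0.0008 -0.2601  0.9656]
 [ 0.0018 -0.9656 -0.2601]
 [ 1.      0.0019 -0.0003]]
[[ 0.3616  0.9004  0.2417  0.1605]
 [ 0.9323 -0.3487 -0.096   0.6074]
 [-0.0022  0.2601 -0.9656  0.3824]
 [ 0.      0.      0.      1.    ]]
```

carry_out:
  deltas:
    - [[50,-50,40],0.1,0]
    - [[290,-340,45],0.23,0]
    - [[290,-340,45],0.23,0]
    - [[290,-340,45],0.23,0]
    - [[290,-340,45],0.23,0]
    - [[290,-340,45],0.23,0]
    - [[290,-340,45],0.23,0]
    - [[290,-340,45],0.23,0]

```text
clock: 0.9
position: [0.4832, 0.2818, 0.2869]
orientation: [[-0.0, -0.99, 0.141], [-0.0, 0.141, 0.99], [-1.0, 0.0, -0.0]]
contact_force: [0.7, -0.1, -0.0]
grip_width: 0.0879
```

carry_out:
  deltas:
    - [[0,0,0],0,0]
    - [[0,0,0],0,0]

```text
clock: 1.1
position: [0.4827, 0.2827, 0.2866]
orientation: [[-0.001, -0.99, 0.144], [-0.0, 0.144, 0.99], [-1.0, 0.001, -0.0]]
contact_force: [-0.2, 1.0, 0.3]
grip_width: 0.0879
```

Run:
```python
from h import *
from plant import cams,bot
import pickle
m=cams.camera_model("wrist");im=cams.grab_frame("wrist")[:,:,::-1].copy()
pickle.dump(m,open("w1.pkl","wb"));cv2.imwrite("pics/w1.png",im)
```

```text
(no output)
```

View pics/w1.png

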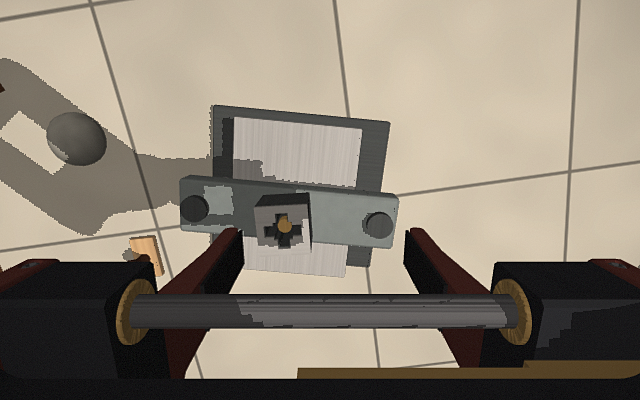

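Run:
```python
import cv2
t=cv2.imread("pics/w1.png")
cv2.imwrite("pics/w1c.png",cv2.resize(t[180:270,223:343],(800,600),interpolation=cv2.INTER_CUBIC))
```

```text
(no output)
```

View pics/w1c.png

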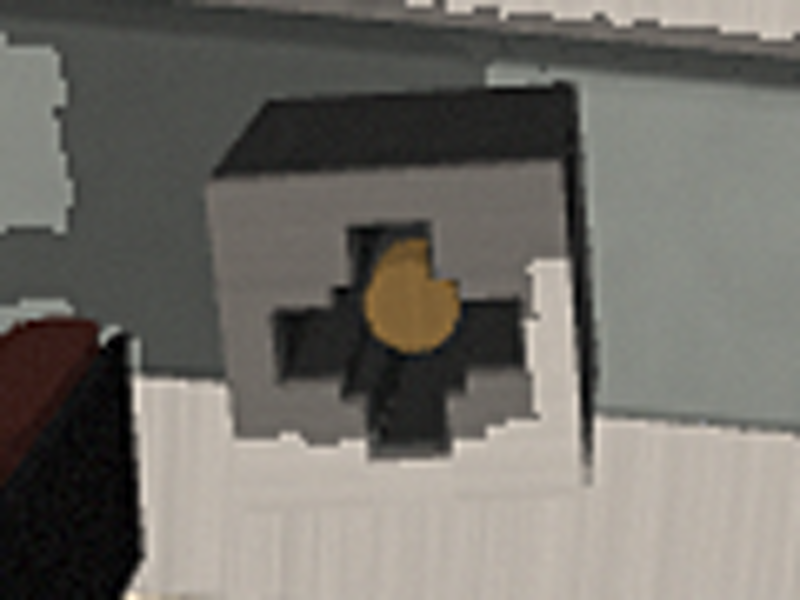

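The close-up shows the socket's cross, with ends at crop pixels (278,345), (522,330), (388,228) and (410,457). I'll cast these onto z=0.164.

Run:
```python
from h import *
import pickle
from plant import cams
m=pickle.load(open("w1.pkl","rb"))
k=600/90
def P(x,y,z=.164): return onz(m,(x+.5)/k-.5+223,(y+.5)/k-.5+180,z)
L,R,T,B=P(276,345),P(524,330),P(388,224),P(411,459)
C=[P(209,180),P(563,158),P(588,485),P(238,503)]
print(L,R,T,B);print("len",np.linalg.norm(R-L),np.linalg.norm(B-T),"ctr",(L+R)/2,(T+B)/2)
a=lambda v:np.degrees(np.arctan2(v[1],v[0]))
print("ang",a(R-L),a(T-B),"sq",[np.linalg.norm(C[i]-C[i-1]) for i in range(4)],np.mean(C,0),a(C[1]-C[0]),a(C[2]-C[3]),a(C[0]-C[3]),a(C[1]-C[2]))
print("plunger",P(412,297,.150))
mt=cams.camera_model("top");print("top",onz(mt,180.4,201.7,.164),"plunger top",onz(mt,130+(575-400)/3.333,160+143/3.333,.150))
```

```text
[0.5036 0.227  0.164 ] [0.5061 0.2593 0.164 ] [0.4894 0.2444 0.164 ] [0.5218 0.2416 0.164 ]
len 0.03236504586880892 0.032579621133596796 ctr [0.5048 0.2432 0.164 ] [0.5056 0.243  0.164 ]
ang 85.50366202211242 175.1811505839774 sq [np.float64(0.04473544713344896), np.float64(0.04522229216689496), np.float64(0.04511076057668367), np.float64(0.046576701671710886)] [0.5045 0.2432 0.164 ] 85.51925594452254 85.02482873260816 173.52601163474387 175.26104387140802
plunger [0.5042 0.2432 0.15  ]
top [0.5067 0.2422 0.164 ] plunger top [0.5063 0.242  0.15  ]
```

carry_out:
  deltas:
    - [[6,-50,0],0,0]
    - [[12,-100,0],0,0]
    - [[18,-150,-5],0,0]
    - [[24,-200,-10],0,0]
    - [[30,-250,-15],0,0]
    - [[36,-300,-20],0,0]
    - [[42,-350,-25],0,0]
    - [[48,-400,-30],0,0]

```text
clock: 1.95
position: [0.5298, -0.112, 0.2571]
orientation: [[-0.0, -0.99, 0.139], [0.0, 0.139, 0.99], [-1.0, 0.0, 0.0]]
contact_force: [0.5, -0.6, -0.6]
grip_width: 0.0877
```

carry_out:
  deltas:
    - [[6,-50,-5],0,0]
    - [[12,-100,-10],0,0]
    - [[17,-143,-15],0,0]
    - [[17,-143,-15],0,0]
    - [[17,-143,-15],0,0]

```text
clock: 2.45
position: [0.5469, -0.2539, 0.2416]
orientation: [[-0.001, -0.99, 0.141], [0.001, 0.141, 0.99], [-1.0, 0.001, 0.001]]
contact_force: [0.4, 0.6, -0.5]
grip_width: 0.0882
```

Run:
```python
from h import *
from plant import cams,bot
import pickle
print(bot.get_obs()["position"],bot.get_obs()["qvel"])
m=cams.camera_model("wrist");im=cams.grab_frame("wrist")[:,:,::-1].copy()
pickle.dump(m,open("w2.pkl","wb"));cv2.imwrite("pics/w2.png",im)
```

```text
[ 0.5469 -0.2539  0.2416] [ 0.0287 -0.0189  0.019   0.003  -0.0002 -0.0008]
```

View pics/w2.png

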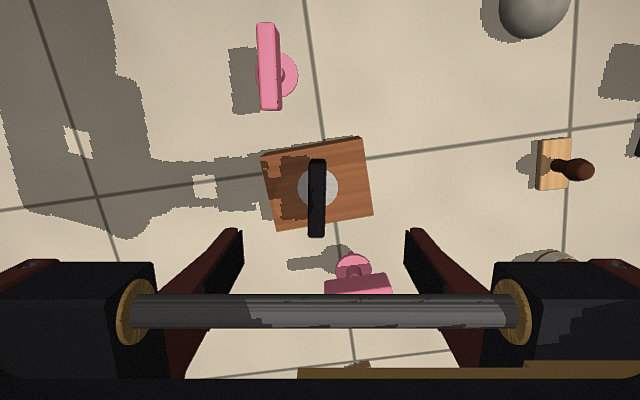

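The black bar is at about (317,198), nearly vertical in the picture. The pink keys are at (268,65) and (355,280). Next I'll measure the bar.

Run:
```python
from h import *
import pickle
m=pickle.load(open("w2.pkl","rb"));im=cv2.imread("pics/w2.png")
cv2.imwrite("pics/w2c.png",cv2.resize(im[145:250,247:387],(800,600),interpolation=cv2.INTER_CUBIC))
x,y,w,h=295,148,45,97
k=(im[y:y+h,x:x+w].max(2)<50).astype(np.uint8)
n,l,st,ce=cv2.connectedComponentsWithStats(k);i=1+st[1:,4].argmax()
c=max(cv2.findContours((l==i).astype(np.uint8),0,cv2.CHAIN_APPROX_NONE)[0],key=cv2.contourArea)
b=cv2.boxPoints(cv2.minAreaRect(c))+[x,y];print(b)
print(np.array([onz(m,*p,.107) for p in b]))
```

```text
[[308. 159.]
 [325. 159.]
 [325. 237.]
 [308. 237.]]
[[ 0.5126 -0.2628  0.107 ]
 [ 0.5146 -0.2484  0.107 ]
 [ 0.5852 -0.2583  0.107 ]
 [ 0.583  -0.2736  0.107 ]]
```

View pics/w2c.png

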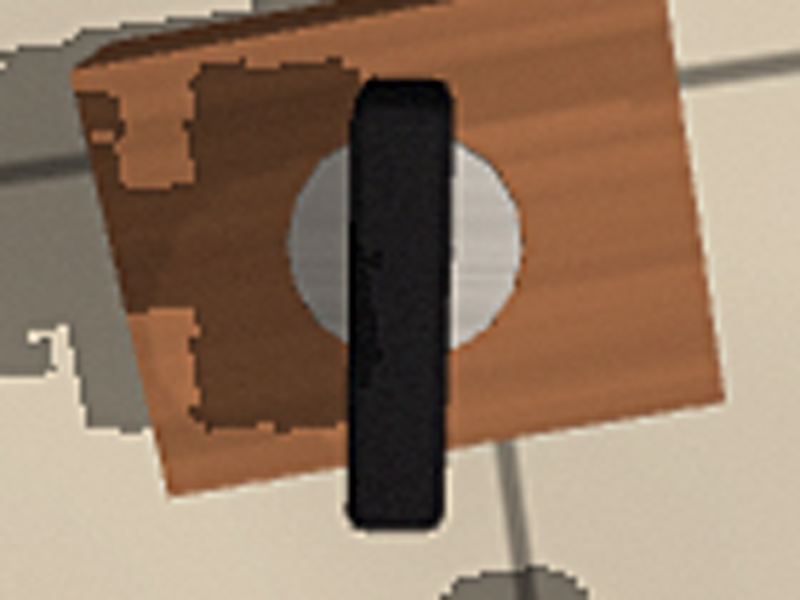

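Run:
```python
from h import *
import pickle
m=pickle.load(open("w2.pkl","rb"))
k=800/140
P=lambda x,y,z=.107:onz(m,(x+.5)/k-.5+247,(y+.5)/k-.5+145,z)
A,B=P(402,99),P(396,528)
print(A,B,(A+B)/2,np.linalg.norm(A-B),np.degrees(np.arctan2(*(B-A)[1::-1])))
for q in((352,110,347,510),(452,110,443,510)):
    a,b=P(*q[:2]),P(*q[2:]);print(np.degrees(np.arctan2(*(b-a)[1::-1])),(a+b)/2)
print("collar",P(406,246,.051))
from plant import bot
o=bot.get_obs();print(o["position"],np.degrees(np.arctan2(o["orientation"][1,2],o["orientation"][0,2])),o["joint_pos"])
```

```text
[ 0.5161 -0.2556  0.107 ] [ 0.584  -0.2665  0.107 ] [ 0.5501 -0.261   0.107 ] 0.06874790991354221 -9.11422245921944
-9.432541277240201 [ 0.5483 -0.2685  0.107 ]
-9.193413014919821 [ 0.5504 -0.2535  0.107 ]
collar [ 0.5513 -0.2611  0.051 ]
[ 0.5469 -0.2531  0.2419] 81.9485554105257 [-0.4535  0.3942  1.6824  0.0006  1.0664 -1.8841]
```

carry_out:
  deltas:
    - [[4,-8,-40],-0.02,0]
    - [[4,-8,-85],-0.02,0]
    - [[4,-8,-125],-0.02,0]
    - [[4,-8,-149],-0.02,0]
    - [[4,-8,-149],-0.02,0]
    - [[4,-8,-149],-0.02,0.3]
    - [[4,-8,-149],-0.02,1]
    - [[4,-8,-149],-0.02,1]

```text
clock: 3.3
position: [0.5521, -0.2631, 0.0954]
orientation: [[0.003, -0.987, 0.16], [-0.001, 0.16, 0.987], [-1.0, -0.003, -0.001]]
contact_force: [-0.1, 0.0, 0.1]
grip_width: 0.0674
```

carry_out:
  deltas:
    - [[0,0,0],0,1]
    - [[0,0,0],0,1]
    - [[0,0,0],0,1]
    - [[0,0,0],0,1]
    - [[0,0,0],0,1]

```text
clock: 3.8
position: [0.5508, -0.2631, 0.0933]
orientation: [[-0.0, -0.987, 0.161], [0.0, 0.161, 0.987], [-1.0, 0.0, 0.0]]
contact_force: [0.5, 0.4, 0.5]
grip_width: 0.0273
```

carry_out:
  deltas:
    - [[0,2,0],0,1]
    - [[0,2,0],0,1]
    - [[0,2,0],0,1]
    - [[0,2,0],0,1]
    - [[0,2,0],0,1]

```text
clock: 4.3
position: [0.5508, -0.2609, 0.0933]
orientation: [[-0.0, -0.987, 0.161], [0.0, 0.161, 0.987], [-1.0, 0.0, 0.0]]
contact_force: [0.7, 1.6, 0.1]
grip_width: 0.0159
```

Gripped at 16 mm, so I'll lift straight up.

carry_out:
  deltas:
    - [[0,0,10],0,1]
    - [[0,0,40],0,1]
    - [[0,0,80],0,1]
    - [[0,0,120],0,1]
    - [[0,0,165],0,1]
    - [[0,0,200],0,1]
    - [[0,0,200],0,1]

```text
clock: 5.0
position: [0.5531, -0.2624, 0.2997]
orientation: [[0.009, -0.987, 0.161], [-0.005, 0.161, 0.987], [-1.0, -0.01, -0.003]]
contact_force: [0.4, 1.1, -2.1]
grip_width: 0.016
```

Run:
```python
from h import *
from plant import cams,bot
import pickle
o=bot.get_obs();print(o["position"],o["contact_force"],o["grip_width"],np.degrees(np.arctan2(o["orientation"][1,2],o["orientation"][0,2])))
m=cams.camera_model("wrist");im=cams.grab_frame("wrist")[:,:,::-1].copy()
pickle.dump(m,open("w3.pkl","wb"));cv2.imwrite("pics/w3.png",im)
cv2.imwrite("pics/s3.png",cams.grab_frame("scene")[:,:,::-1])
```

```text
[ 0.5531 -0.2624  0.2997] [ 0.3955  1.1293 -2.0924] 0.01602428456676535 80.72238953834722
```

View pics/w3.png

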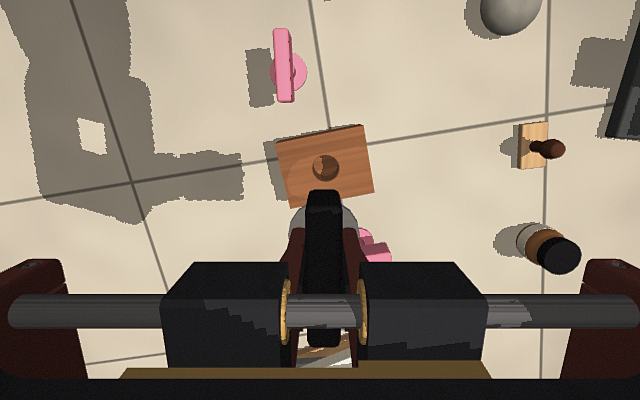

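View pics/s3.png

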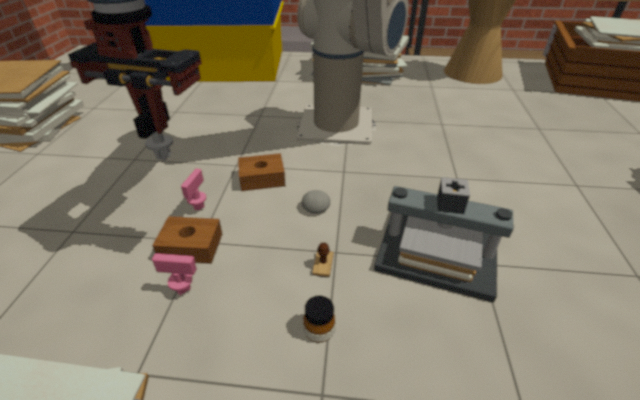

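The key is held upright and the stand is empty. Carrying it over to the socket.

carry_out:
  deltas:
    - [[-4,45,0],0.02,1]
    - [[-8,92,0],0.04,1]
    - [[-13,140,0],0.078,1]
    - [[-17,188,0],0.078,1]
    - [[-22,236,0],0.078,1]
    - [[-26,284,0],0.078,1]
    - [[-30,332,0],0.078,1]
    - [[-35,380,0],0.078,1]

```text
clock: 5.9
position: [0.514, 0.1204, 0.291]
orientation: [[-0.004, -0.996, 0.084], [-0.001, 0.084, 0.996], [-1.0, 0.004, -0.001]]
contact_force: [0.6, -0.0, -3.3]
grip_width: 0.016
```

carry_out:
  deltas:
    - [[-4,45,0],0,1]
    - [[-8,85,0],0,1]
    - [[-10,110,0],0,1]
    - [[-11,124,0],0,1]
    - [[-11,124,0],0,1]
    - [[-11,124,0],0,1]

```text
clock: 6.5
position: [0.5044, 0.2419, 0.2923]
orientation: [[-0.002, -0.996, 0.084], [-0.001, 0.084, 0.996], [-1.0, 0.002, -0.002]]
contact_force: [-0.8, -0.1, -3.2]
grip_width: 0.0159
```

Run:
```python
from h import *
from plant import cams,bot
import pickle
o=bot.get_obs();print(o["position"],o["contact_force"],o["torque"],o["grip_width"],np.degrees(np.arctan2(o["orientation"][1,2],o["orientation"][0,2])));print(o["orientation"])
m=cams.camera_model("wrist");im=cams.grab_frame("wrist")[:,:,::-1].copy()
pickle.dump(m,open("w4.pkl","wb"));cv2.imwrite("pics/w4.png",im)
s=cams.grab_frame("scene")[:,:,::-1];cv2.imwrite("pics/s4.png",s)
a=np.hstack([cv2.resize(im[150:250,223:423],(400,200)),cv2.resize(s[100:200,350:550],(400,200))])
cv2.imwrite("pics/c4.png",np.vstack([cv2.resize(im[130:270,223:423],(800,560),interpolation=2)]))
cv2.imwrite("pics/c4s.png",cv2.resize(s[90:225,380:560],(800,600),interpolation=2))
```

```text
[0.5044 0.2419 0.2923] [-0.8254 -0.1329 -3.2042] [ 0.0697 -0.0149  0.0004] 0.0159316058853977 85.2026633075542
[[-0.0019 -0.9965  0.0836]
 [-0.0015  0.0836  0.9965]
 [-1.      0.0017 -0.0016]]
```

View pics/c4.png

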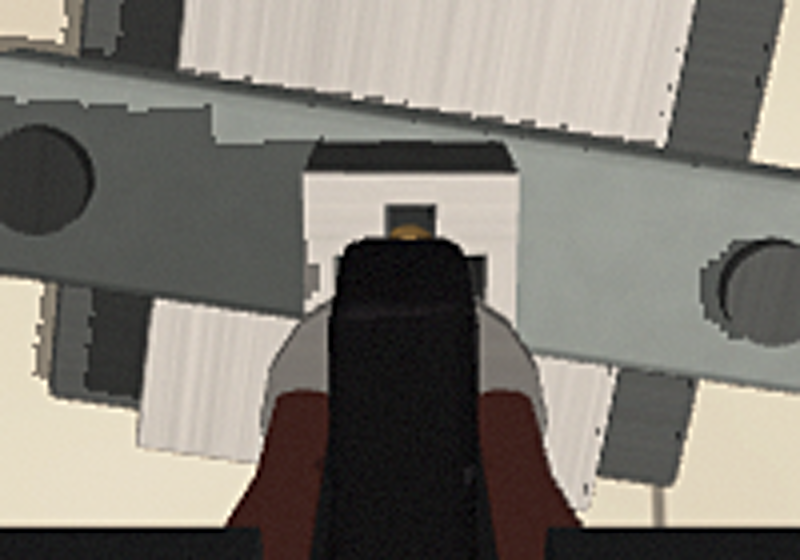

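View pics/c4s.png

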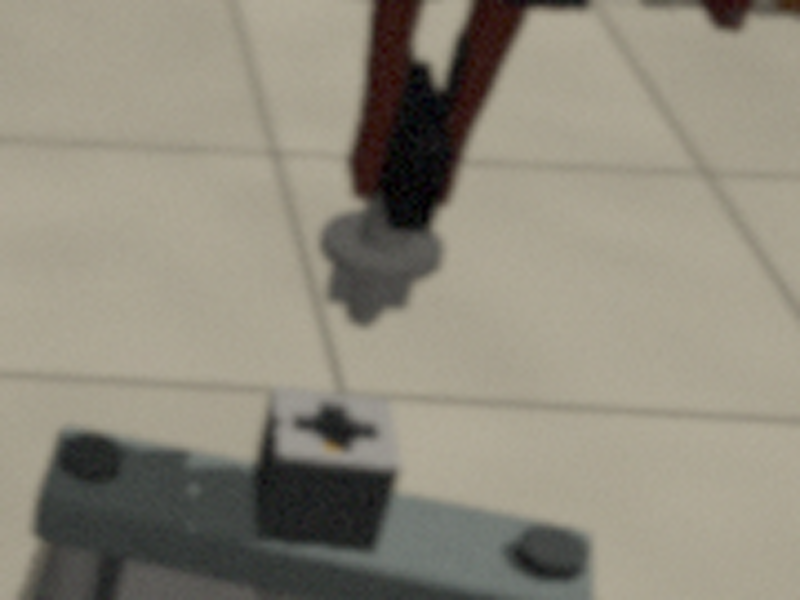

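Run:
```python
from h import *
import pickle
from plant import cams,bot
m=pickle.load(open("w4.pkl","rb"));o=bot.get_obs();p=o["position"];R=o["orientation"]
P=lambda x,y,z:onz(m,(x+.5)/4-.5+223,(y+.5)/4-.5+130,z)
a,b=P(304,172,.164),P(518,172,.164);d=(b-a)/np.linalg.norm(b-a);n=np.array([-d[1],d[0],0])
print(a,b,np.linalg.norm(b-a),np.degrees(np.arctan2(d[1],d[0])))
for s in(1,-1):print("ctr",(a+b)/2+s*n*.023)
print("slot end",P(387,205,.164),P(436,205,.164))
print("bar end in tool",R.T@(P(407,240,.293-.003+.017)-p))
s=cams.camera_model("scene");k=800/180
for nm,x in(("tip",.0783),("collarbot",.0783-.030),("collartop",.0783-.036),("bartop",.0783-.092)):
    q=proj(s,p+R@[x,0,0]);print(nm,(q-[380,90]+.5)*k-.5)
print("mouth",(proj(s,[.505,.243,.164])-[380,90]+.5)*k)
```

```text
[0.4806 0.2222 0.164 ] [0.4842 0.2671 0.164 ] 0.04510754011189643 85.33056603294494
ctr [0.4595 0.2465 0.164 ]
ctr [0.5053 0.2428 0.164 ]
slot end [0.4891 0.239  0.164 ] [0.4899 0.2494 0.164 ]
bar end in tool [-0.0141  0.042   0.0002]
tip [357.4294 317.2881]
collarbot [376.212  249.5753]
collartop [380.1033 235.5468]
bartop [418.7992  96.0446]
mouth [332.7955 424.2094]
```

Run:
```python
from h import *
import pickle
from plant import cams,bot
m=pickle.load(open("w4.pkl","rb"));o=bot.get_obs();p=o["position"];R=o["orientation"]
P=lambda x,y,z:onz(m,(x+.5)/4-.5+223,(y+.5)/4-.5+130,z)
for x,y,z in((405,312,.0137),(407,240,-.0203),(404,300,-.0423)):print(R.T@(P(x,y,p[2]+z)-p))
```

```text
[-0.0137  0.0344  0.    ]
[0.0203 0.0337 0.0003]
[ 0.0423  0.0195 -0.0001]
```

carry_out:
  deltas:
    - [[0,1,-20],0,1]
    - [[0,1,-40],0,1]
    - [[0,1,-45],0,1]
    - [[0,1,-47],0,1]
    - [[0,1,-47],0,1]
    - [[0,1,-47],0,1]

```text
clock: 7.2
position: [0.5055, 0.2439, 0.2473]
orientation: [[0.001, -0.996, 0.084], [0.001, 0.084, 0.996], [-1.0, -0.001, 0.001]]
contact_force: [0.2, -0.2, -2.5]
grip_width: 0.0158
```

carry_out:
  deltas:
    - [[0,0,-3],0,1]
    - [[0,0,-6],0,1]
    - [[0,0,-9],0,1]
    - [[0,0,-10],0,1]
    - [[0,0,-10],0,1]

```text
clock: 7.7
position: [0.5047, 0.2439, 0.2361]
orientation: [[-0.0, -0.996, 0.084], [-0.0, 0.084, 0.996], [-1.0, 0.0, -0.0]]
contact_force: [-1.5, -0.4, -2.2]
grip_width: 0.0153
```

carry_out:
  deltas:
    - [[0,-1,0],0,1]
    - [[0,-1,-2],0,1]
    - [[0,-1,-4],0,1]
    - [[0,-1,-6],0,1]
    - [[0,-1,-6],0,1]

```text
clock: 8.2
position: [0.5046, 0.2429, 0.23]
orientation: [[-0.001, -0.996, 0.084], [-0.0, 0.084, 0.996], [-1.0, 0.001, -0.0]]
contact_force: [0.4, 0.0, -2.7]
grip_width: 0.0158
```

The ribs are 4 mm into the slots with no contact force, so I'll keep pushing.

carry_out:
  deltas:
    - [[0,0,-2],0,1]
    - [[0,0,-4],0,1]
    - [[0,0,-6],0,1]
    - [[0,0,-8],0,1]
    - [[0,0,-10],0,1]
    - [[0,0,-10],0,1]

```text
clock: 8.8
position: [0.505, 0.243, 0.2205]
orientation: [[0.001, -0.996, 0.084], [0.0, 0.084, 0.996], [-1.0, -0.0, 0.0]]
contact_force: [-0.8, -0.2, 4.9]
grip_width: 0.0157
```

carry_out:
  deltas:
    - [[0,0,-2],0,1]
    - [[0,0,-4],0,1]
    - [[0,0,-6],0,1]
    - [[0,0,-7.5],0,1]
    - [[0,0,-8],0,1]
    - [[0,0,-8],0,1]

```text
clock: 9.4
position: [0.5051, 0.243, 0.2131]
orientation: [[0.001, -0.996, 0.084], [0.0, 0.084, 0.996], [-1.0, -0.001, 0.0]]
contact_force: [-2.9, -1.4, 8.3]
grip_width: 0.0156
```

carry_out:
  deltas:
    - [[0,0,-0.5],0,1]
    - [[0,0,-1],0,1]
    - [[0,0,-1],0,1]

```text
clock: 9.7
position: [0.5052, 0.243, 0.2123]
orientation: [[0.001, -0.996, 0.084], [0.0, 0.084, 0.996], [-1.0, -0.001, 0.0]]
contact_force: [-1.5, -1.3, 8.7]
grip_width: 0.0159
```

carry_out:
  deltas:
    - [[0,0,-0.5],0,1]
    - [[0,0,-1],0,1]
    - [[0,0,-1],0,1]

```text
clock: 10.0
position: [0.5054, 0.2431, 0.2122]
orientation: [[0.002, -0.996, 0.084], [0.0, 0.084, 0.997], [-1.0, -0.002, 0.001]]
contact_force: [-3.9, -2.9, 16.1]
grip_width: 0.0161
```

Force jumped by 7 N with no further travel, so the collar appears seated. I'll hold briefly and look.

carry_out:
  deltas:
    - [[0,0,0],0,1]
    - [[0,0,0],0,1]
    - [[0,0,0],0,1]
    - [[0,0,0],0,1]
    - [[0,0,0],0,1]

```text
clock: 10.5
position: [0.5054, 0.2431, 0.2122]
orientation: [[0.002, -0.997, 0.084], [0.0, 0.084, 0.997], [-1.0, -0.002, 0.001]]
contact_force: [-4.3, -3.2, 16.1]
grip_width: 0.0154
```

Run:
```python
from h import *
from plant import cams,bot
w=cams.grab_frame("wrist")[:,:,::-1];s=cams.grab_frame("scene")[:,:,::-1];t=cams.grab_frame("top")[:,:,::-1]
cv2.imwrite("pics/t5.png",t)
a=np.hstack([cv2.resize(w[140:290,223:423],(400,300),interpolation=2),cv2.resize(s[120:240,380:540],(400,300),interpolation=2)])
cv2.imwrite("pics/c5.png",np.vstack([a,np.hstack([cv2.resize(s,(400,250)),cv2.resize(t,(400,250))])]))
o=bot.get_obs();print(o["position"],o["contact_force"],o["grip_width"],o["clock"])
```

```text
[0.5054 0.2431 0.2122] [-4.3566 -2.1621 16.0554] 0.016245959959443754 10.65
```

View pics/c5.png

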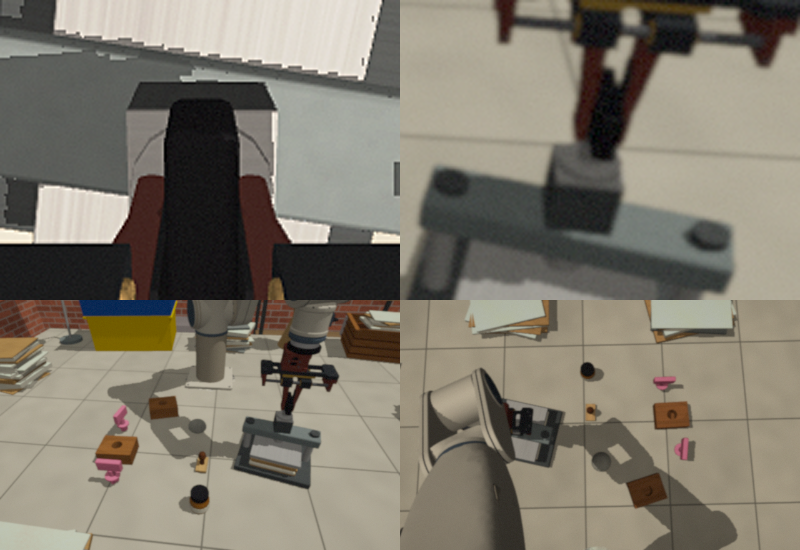

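The collar lies on the block's face at wrist crop (200,135) with no gap, and the stone, stamp and jar are where they were. The force is steady, so I'll hand in.

Run:
```python
from plant import bot
print(bot.hand_in())
```

```text
the job is handed in; nothing more can be done
None
```

The key is in the socket and pushed fully home. I handed in at about 10.7 s with the gripper still holding the handle and pressing down. I took it from the rightmost stand, turned it to line up with the cross (about 85°), and lowered it in.

- **Ribs:** they dropped into the slots with no contact force at first, then the spring force built up as described.
- **Fully home:** the tool stopped at a height of 0.2122 m, against 0.2123 m worked out for home. There the push rose from about 11 N to about 19 N without further travel. It held steady for the half second I waited.
- **Pictures:** the last views show the collar flat on the socket block. The stone, stamp, jar and pink look-alikes appear to be where they started.
- **Disagreement:** the top camera's first reading of the socket's position differed from the wrist camera's by about 1.5 mm. I used the wrist camera's value, and the key went in without resistance.

No check failed, and the hand-in gave no verdict.

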